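# Line up a shaker tray with a drift and pin it down

### The arm

A 6-joint arm with a two-finger parallel gripper is mounted at the origin on a cart in front of the work surface, level with it; the furniture and walls round the work are solid. World frame = base frame: x ahead of the robot, y to its left, z up, the work surface at z = 0. Lengths are in m, angles in rad, forces in N, time in s.
With the tool pointing down it reaches from about 0.35 to 0.975 m from the base axis. Payload 4.9 kg.
Tool frame: the origin (TCP) lies at the very end of the fingers, on their centre line; the grasp point (between the pads) lies 19 mm behind it; z points along the fingers, y is the line along which they close (so a half turn about z gives the same grasp; the last joint's range is limited). The gripper opens to 85 mm and grips with 20 to 120 N. Pads are 22 mm wide; open, the fingers measure 114 mm over their backs; the gripper's body (76 mm by 85 mm) begins 54 mm behind the grasp point. The pads swing forward as they close: fully open they stand 13 mm farther back than shut.
Start: joints at [-1.408, 0.053, 1.613, -0, 1.476, -0.119], TCP at [0.174, -0.6, 0.231] pointing down, gripper open.
Joint ranges: [-3.01, 3.01], [-1.01, 2.22], [0.06, 2.58], [-1.02, 4.17], [0.09, 2.62], [-3.14, 3.14]. Speed limits (rad/s): [2.57, 2.57, 3.14, 3.14, 3.14, 3.14].

### API

Orientations are given as a rotation vector (axis times angle).
In Python, from station import ctrl gives the robot as it stands.
- The arm moves only by the tool jog_arm, never from a script. Its argument "plan" is a list of rows, each a list of 7 numbers: the shift along the tool's x, y, z in units of 0.02 m (1.0 is 0.02 m), then the turn, a rotation vector about the tool's x, y, z in units of 45 degrees (1.0 is 45 degrees), then the opening, from -1 (shut) to 1 (fully open). A call has 1 to 8 rows; each row shifts and turns the commanded pose from where the row before left it, along the tool's axes as they then stand; what a row does not reach is not made up. A row lasts 1/10 s, in which the tool goes at most 50 mm and 8.59 degrees, less where a joint would pass 70% of its speed; a pose out of reach is approached as far as the arm can. A call with a number of a shift or a turn outside -1 to 1 is refused whole. A call with a gripper value outside its range is refused whole. The fingers move at their own pace and stop on an object; "grip_force" is the grip in N (left out, the last holds). Time passes only in rows, so rows that do not move let the fingers close. It gives the time, the measured TCP pose, the force, the opening and the grip force at its end, in the units of the state.
- ctrl.get_obs(): the state, without advancing time (a new reading comes with each control period).
- ctrl.get_image(name): name is "scene" or "side" or "wrist"; returns (picture, depth): 384x512x3 uint8, red, green, blue; 384x512 float32, m along the optical axis (not along the pixel's ray), 0 where there is no reading.
- ctrl.camera_info(name): a dict with "camera_matrix" (3x3 intrinsics, pixels), "rvec" (rotation vector, rad) and "tvec" (3), from world to camera coordinates, as OpenCV has them; the wrist camera has in their place "T_tool_cam" (4x4, takes a point from camera to tool coordinates, whose origin is the TCP and whose axes are the flange's). Camera axes: x right, y down, z forward; pixel columns grow to the right and rows downward; lengths in m; the calibration is good to about 2 mm. The wrist camera is an equidistant fisheye: a pixel r from the principal point sees the ray r / f radians off the axis. A picture is of the moment at which its call begins: read the wrist's pose just before it. camera_info takes no time and is no camera call.
- ctrl.finish_job(): hands the job in; it is judged then, once.
The state is a dict: "t": time; "q": joint angles; "dq": joint speeds; "effort": joint torques, N m; "tool_pos": TCP position; "tool_rot": TCP orientation; "contact_force": force on the tool from outside, world axes, zero at the start; "wrist_torque": the same for the moment, N m; "opening": finger opening in m; "grip_force": force on a finger pad.
Only numpy, scipy, OpenCV 4.12 (cv2) and the standard library are available. Lean on these libraries where they do the work, as an engineer would, in place of code of your own. Each camera call takes 0.05 s, during which the arm holds its last target. There are 200 camera calls.

### The job

The tray on the orbital shaker hangs on its far left pin and has swung out of line with the platform under it, so the other pin will not go in. Take the tapered drift from the rack and ease it by feel, never forcing it, down through the large hole until its collar sits on the tray and the holes are in line; then, with the drift still in, set the loose pin into the small hole and press it gently fully home. Last, draw the drift out and put it back upright in a hole of the rack; leave the culture bottles and the petri dish where they are.

Things in the scene. Friction and masses are not known exactly. Their poses are not given: they have to be found in the camera images.
- shaker: orbital shaker, fixed: housing 196 x 246 x 60 mm, above it an aluminium platform (8 mm; top 106 mm above the bench), a 2 mm rubber pad and a steel tray (150 x 206 x 6 mm; top 114 mm) with three cups, 30 mm high,. Origin: centre of underside; x rearward, y to its left. It stopped anywhere on its orbit, braked: platform, tray and holes are shifted up to 4 mm in x and in y, unmeasured: look or feel
- tray (a joint): swing of the tray about its fitted pin (rear left corner), rad: 0 in line, starts 0.032 to 0.041 (counter-clockwise from above). At swing a the tray's large hole lies 0.17a m rearward (+x) and 0.11a m right (-y) of the platform's, its small hole 0.11a m right. The pad springs it back when let go; 4 to 7 N at the large hole lines it up. Noisy (0.01): average
- drift_hole (a point): mean place, at tray-top height, of the platform's large hole, 15 mm wide (as in the tray), front right, 55 mm in front of and 85 mm right of centre. The true hole is up to 4 mm off in x and in y (see shaker). All holes go right through; below the platform are 38 mm of free space. Holes mar: drift or pin must not bear on tray and platform with over 30 N in all
- pin_hole (a point): the same for the small hole, 10.5 mm wide (as in the tray), front left, 55 mm in front of and 85 mm left of centre: 170 mm along the shaker's +y from drift_hole. The true hole is shifted exactly as the large one
- stand: white plastic rack, fixed: base 126 x 56 mm, shelf 112 x 46 mm, 8 mm thick, its top 56 mm above the bench, with two 16 mm holes at x = -34 and +34 mm, y = 0. Origin: centre of the underside; x along the rack. Drift and loose pin stand in the holes, either way round; either hole will do for the drift's return
- drift_grip (a point): the drift: loose steel tool, upright, 100 mm long, 0.10 to 0.16 kg. From the top: dark-ribbed handle 16 mm wide, 48 mm long; collar 24 mm wide, its underside 47 mm above the tip; straight body 14 mm wide, 17 mm long; taper 30 mm long to a tip 4 mm wide. This point: middle of the handle, 76 mm above the tip; grasp here
- drift_tip (a point): lower end of the drift, on its axis; z up along it. Seated in the rack it is 9 mm above the bench; seated in the large hole, 67 mm
- pin_grip (a point): the loose pin, upright, 57 mm long, 0.05 kg: black grip 15 mm wide, 28 mm long, steel button on top; flange 24 mm wide, its underside 22 mm above the tip; shank 9 mm wide, its lowest 6 mm narrowing to 6.4 mm. This point: on the grip, 45 mm above the tip, 23 mm above the flange's underside; grasp here. The pin fitted in the tray looks the same
- pin_tip (a point): lower end of the loose pin, on its axis; z up along it. Fully home in the small hole, flange on the tray, it is 92 mm above the bench
- culture_a: culture bottle, 34 mm wide, 117 mm high, a bystander left of the shaker; origin under its centre
- culture_b: another culture bottle, 34 mm wide, 117 mm high, a bystander left of the shaker; origin under its centre
- dish: petri dish, 84 mm wide, 15 mm high, a bystander right of the shaker; origin under its centre
There are look-alikes about, which are no part of the job. Leave any turquoise look-alike of the stand alone.

How it is judged:
On the way, in this order (a step that is already met when the one before it is completed fails the run):
1. the drift is seated in its hole through tray and platform, which brings the tray into line (horizontal distance between drift_tip and drift_hole below 0.009 m and z of drift_tip in the frame of shaker below 0.071 m and value of joint tray between -0.012 and 0.012 rad), for 0.2 s.
2. with the drift still in, the loose pin is fully home in its hole (horizontal distance between drift_tip and drift_hole below 0.009 m and z of drift_tip in the frame of shaker below 0.071 m and horizontal distance between pin_tip and pin_hole below 0.009 m and z of pin_tip in the frame of shaker below 0.0945 m and angle between pin_tip's own z axis and vertical below 0.15 rad), for 0.2 s.
At the end, for the whole second after the job is handed in: the loose pin is home in the small hole (tip within 9 mm of pin_hole sideways, less than 94.5 mm above the bench, upright within 0.15 rad), the tray is in line within 0.02 rad, and the drift stands in the rack (its tip over the rack's base, less than 14 mm above the bench, upright within 0.2 rad) (horizontal distance between pin_tip and pin_hole below 0.009 m and z of pin_tip in the frame of shaker below 0.0945 m and angle between pin_tip's own z axis and vertical below 0.15 rad and value of joint tray between -0.02 and 0.02 rad and z of drift_tip in the frame of stand below 0.014 m and x of drift_tip in the frame of stand between -0.05 and 0.05 m and y of drift_tip in the frame of stand between -0.015 and 0.015 m and angle between drift_tip's own z axis and vertical below 0.2 rad); the robot touches nothing.
It fails at once if the drift is forced: it presses on tray, platform or shaker with more than 30 N (contact force between drift and shaker above 30 N).
It fails at once if the pin is forced: it presses on tray, platform or shaker with more than 30 N (contact force between pin and shaker above 30 N).
It fails at once if a culture bottle or the dish is moved more than 15 mm (distance of any of culture_a, culture_b, dish from where it was at the start of the episode above 0.015 m).
It also fails if it takes over 72 s, if anything falls off the work surface, if the arm or the gripper's body presses on something with over 40 N, if the wrist force passes 120 N, or if a joint passes its speed limit or range.

## Working session

There is one attempt and no reset: what is moved stays moved. The work goes in short steps, Python scripts to look and compute and a tool call to move; the robot and the scene stay as the last step left them, time stands still between calls to the robot, and variables do not carry over. Pictures are saved under pics/ and viewed, at most 10 in all, crops included, and the job is handed in when it is done.

Besides the shell and the picture viewer there is one more tool, called by a JSON object that holds its "name" and its "arguments", one argument or row to a line. jog_arm: Moves the arm, as the interface text tells. Shifts and turns lie within -1 to 1; 1 stands for 0.02 m of shift or 45 degrees of turn. Its arguments: {"type":"object","properties":{"plan":{"type":"array"},"grip_force":{"type":"number"}},"required":["plan"]}

```bash
mkdir -p pics
cat > h.py <<'E'
import numpy as np, cv2
from station import ctrl
R=lambda r: cv2.Rodrigues(np.array(r,float))[0]
def cam(n):
    c=ctrl.camera_info(n); return np.array(c["camera_matrix"]),R(c["rvec"]),np.array(c["tvec"]).ravel()
def pts(n,d):
    K,Rm,t=cam(n); v,u=np.mgrid[:d.shape[0],:d.shape[1]]
    P=np.stack([(u-K[0,2])/K[0,0]*d,(v-K[1,2])/K[1,1]*d,d],-1)
    return (P-t)@Rm
def ray(n,u,v,z):
    K,Rm,t=cam(n); d=Rm.T@np.linalg.inv(K)@[u,v,1]; c=-Rm.T@t
    return c+d*(z-c[2])/d[2]
E
python3 - <<'E'
from h import *
o=ctrl.get_obs(); print(o)
for n in("scene","side"):
    im,d=ctrl.get_image(n); np.savez(n,im=im,d=d); cv2.imwrite(f"pics/{n}0.png",cv2.resize(im[...,::-1],(800,600)))
    K,Rm,t=cam(n); print(n,K[0,0],-Rm.T@t)
c=ctrl.camera_info("wrist");print(c)
E
```

```text
{'t': 0.0, 'q': array([-1.40798888e+00,  5.33482824e-02,  1.61429912e+00,  7.15386504e-06,
        1.47600700e+00, -1.18965482e-01]), 'dq': array([-0.0001035 , -0.00075352, -0.00033259,  0.00039722, -0.00027814,
       -0.00030223]), 'effort': array([ 9.46011933e-04, -3.93679047e+01, -3.70179069e+01,  6.44507978e-06,
        7.11264423e-03, -5.36170489e-06]), 'tool_pos': array([ 0.17370765, -0.5997228 ,  0.23006529]), 'tool_rot': array([-3.10842463e+00, -4.40854589e-01,  5.97650848e-05]), 'contact_force': array([ 0.01622018, -0.40582539,  0.20919087]), 'wrist_torque': array([ 0.01434783,  0.04152998, -0.02068289]), 'grip_force': 0.0, 'opening': 0.08537848497618514}
scene 384.91983816041585 [ 0.02368648 -1.16733198  0.76950279]
side 364.179400958375 [0.13379329 1.00628721 0.71372373]
{'camera_matrix': array([[297.31863964,   0.        , 250.22721831],
       [  0.        , 297.31863964, 192.62728644],
       [  0.        ,   0.        ,   1.        ]]), 'T_tool_cam': array([[-6.75311918e-04, -9.53008280e-01, -3.02943497e-01,
         7.77475883e-02],
       [ 9.99999359e-01, -3.68124763e-04, -1.07110910e-03,
         9.54306430e-04],
       [ 9.09254842e-04, -3.02944026e-01,  9.53007917e-01,
        -1.42005660e-01],
       [ 0.00000000e+00,  0.00000000e+00,  0.00000000e+00,
         1.00000000e+00]])}
```

View pics/scene0.png

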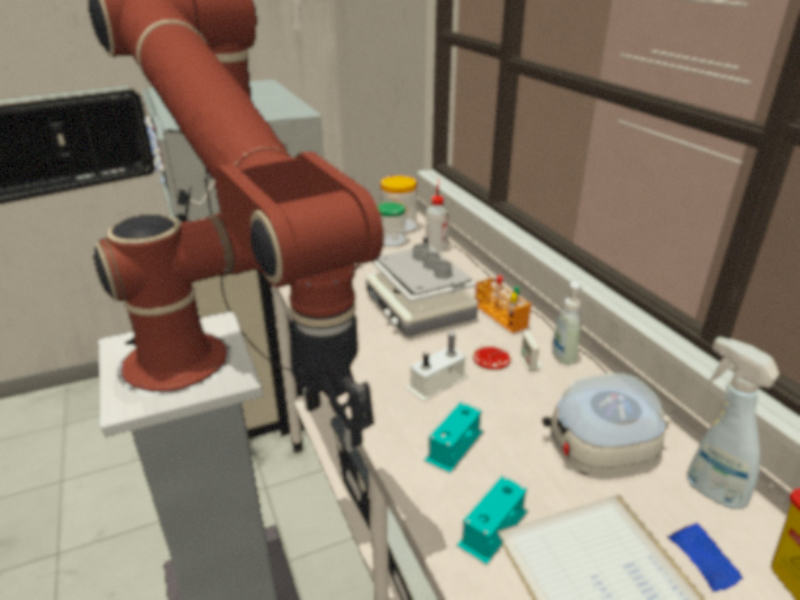

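View pics/side0.png

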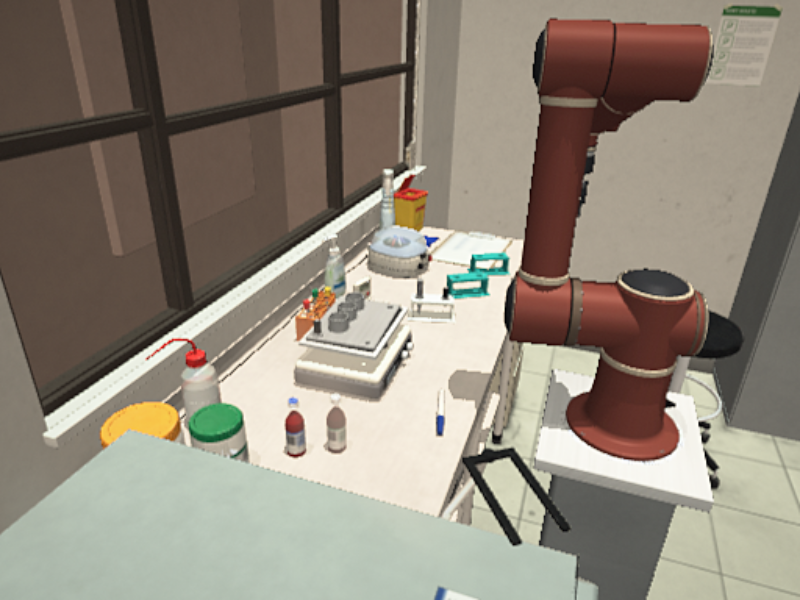

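The scene view shows the white rack near (437,370) with the tall drift at (451,345) and the pin at (426,360); the shaker is at (420,285). The side view shows the tray at (350,325) with the fitted pin at (318,325), and the rack at (432,303).

Run:
```python
from h import *
for n,rackpx,traypx in(("scene",(280,237),(268,175)),("side",(276,194),(225,210))):
    f=np.load(n+".npz"); im,d=f["im"],f["d"]; P=pts(n,d); hsv=cv2.cvtColor(im,cv2.COLOR_RGB2HSV)
    print(n,"near rack",P[rackpx[1],rackpx[0]],"tray",P[traypx[1],traypx[0]])
    for name,(u,v),lo,hi,r in(("rack",rackpx,.05,.062,.1),("tray",traypx,.108,.12,.2),("plat",traypx,.098,.1075,.2),("hous",traypx,.05,.063,.2),("tall",rackpx,.07,.12,.1),("cups",traypx,.138,.150,.2)):
        c=np.median(P[v-3:v+4,u-3:u+4].reshape(-1,3),0)
        m=(d>0)&(P[...,2]>lo)&(P[...,2]<hi)&(np.hypot(P[...,0]-c[0],P[...,1]-c[1])<r)
        k,l,s,_=cv2.connectedComponentsWithStats(m.astype(np.uint8))
        for i in range(1,k):
            if s[i,4]<12: continue
            q=P[l==i]; rc=cv2.minAreaRect(q[:,:2].astype(np.float32)); print(name,s[i],q.mean(0).round(4),np.round(rc[0],4),np.round(rc[1],4),round(rc[2],1),"sat",hsv[l==i].mean(0).round())
```

```text
scene near rack [ 0.46514774 -0.32420726  0.05492694] tray [ 0.55469304 -0.04172505  0.11486867]
rack [262 223  36  20 316] [ 0.4749 -0.3024  0.057 ] [ 0.4778 -0.2956] [0.1131 0.0517] 16.6 sat [ 35.  15. 211.]
tray [240 159  62  32 876] [ 0.5528 -0.0376  0.1147] [ 0.5703 -0.0159] [0.1675 0.2226] 1.9 sat [ 23.  23. 182.]
plat [238 168  67  25 193] [ 0.5447 -0.0842  0.1044] [ 0.5287 -0.0614] [0.1364 0.2699] 43.4 sat [ 24.  25. 182.]
hous [234 174  71  32 728] [ 0.5453 -0.0665  0.0593] [ 0.5706 -0.0108] [0.1894 0.2427] 2.1 sat [ 24.  40. 191.]
tall [286 212   6  13  63] [ 0.5091 -0.2903  0.0935] [ 0.5103 -0.2892] [0.016  0.0158] 57.9 sat [ 20.  33. 141.]
tall [270 225   5   8  36] [ 0.4446 -0.3085  0.0826] [ 0.4459 -0.3076] [0.0126 0.0119] 33.1 sat [ 25.  30. 130.]
cups [264 151  25  22 146] [ 0.6001 -0.0105  0.1427] [ 0.5992 -0.0038] [0.1737 0.0547] 87.4 sat [ 22.  29. 137.]
side near rack [ 0.47478878 -0.2736567   0.05221094] tray [0.56932272 0.02406631 0.11301579]
rack [263 188  28   8 152] [ 0.4766 -0.2903  0.0545] [ 0.4789 -0.2949] [0.1117 0.0543] 15.7 sat [ 37.  13. 228.]
tray [ 1
[... 171 characters left out ...]
9] [0.1714 0.2363] 1.8 sat [ 20.  18. 200.]
hous [189 204  12   5  34] [ 0.7274 -0.0534  0.0571] [ 0.7277 -0.0539] [0.0461 0.0098] 7.5 sat [ 10. 152. 178.]
hous [189 208  74  37 962] [0.5483 0.0563 0.0576] [ 0.573  -0.0031] [0.1911 0.2369] 2.0 sat [ 25.  32. 217.]
tall [267 179   4  10  36] [ 0.5107 -0.2811  0.0912] [ 0.5101 -0.2795] [0.0138 0.014 ] 16.0 sat [42. 19. 99.]
tall [284 184   4   6  17] [ 0.4458 -0.3016  0.0806] [ 0.4455 -0.3014] [0.0126 0.0125] 5.4 sat [66. 52. 38.]
cups [210 187  23  20 112] [ 0.5986 -0.0122  0.141 ] [ 0.5987 -0.0148] [0.0414 0.151 ] 4.2 sat [ 23.  17. 127.]
cups [201 205   4   4  15] [0.6236 0.0794 0.1439] [0.6246 0.0781] [0.0097 0.0149] 26.2 sat [30. 30. 82.]
```

{"name": "jog_arm", "arguments": {
  "plan": [
    [0.98, -0.5, 0, 0, 0, 0, 1],
    [0.98, -0.5, 0, 0, 0, 0, 1],
    [0.98, -0.5, 0, 0, 0, 0, 1],
    [0.98, -0.5, 0, 0, 0, 0, 1],
    [0.98, -0.5, 0, 0, 0, 0, 1],
    [0.98, -0.5, 0, 0, 0, 0, 1],
    [0.98, -0.5, 0, 0, 0, 0, 1],
    [0.98, -0.5, 0, 0, 0, 0, 1]
  ]
}}

```text
t: 0.9
tool_pos: [0.3033, -0.4781, 0.2309]
tool_rot: [-3.109, -0.442, -0.0]
contact_force: [-0.3, 0.2, 0.5]
opening: 0.0858
grip_force: 0.0
```

{"name": "jog_arm", "arguments": {
  "plan": [
    [0.98, -0.5, 0, 0, 0, 0, 1],
    [0.98, -0.5, 0, 0, 0, 0, 1],
    [0.98, -0.5, 0, 0, 0, 0, 1],
    [0.98, -0.5, 0, 0, 0, 0, 1],
    [0.98, -0.5, 0, 0, 0, 0, 1],
    [0.98, -0.5, 0, 0, 0, 0, 1],
    [0.98, -0.5, 0, 0, 0, 0, 1],
    [0.98, -0.5, 0, 0, 0, 0, 1]
  ]
}}

```text
t: 1.7
tool_pos: [0.4313, -0.3575, 0.2309]
tool_rot: [-3.109, -0.442, 0.0]
contact_force: [0.6, 0.1, -1.0]
opening: 0.0853
grip_force: 0.0
```

{"name": "jog_arm", "arguments": {
  "plan": [
    [0.98, -0.5, 0, 0, 0, 0, 1],
    [0.98, -0.5, 0, 0, 0, 0, 1],
    [0.98, -0.5, 0, 0, 0, 0, 1],
    [0.98, -0.5, 0, 0, 0, 0, 1],
    [0.98, -0.5, 0, 0, 0, 0, 1],
    [0, 0, 0, 0, 0, 0, 1],
    [0, 0, 0, 0, 0, 0, 1]
  ]
}}

```text
t: 2.4
tool_pos: [0.5107, -0.2832, 0.2309]
tool_rot: [-3.11, -0.443, 0.001]
contact_force: [-0.8, 0.3, -0.2]
opening: 0.0852
grip_force: 0.0
```

```bash
cat >> h.py <<'E'
def wpose():
    o=ctrl.get_obs(); return R(o["tool_rot"]),o["tool_pos"]
def wray(pose,u,v,z):
    "fisheye pixel (u,v may be arrays) -> world point at height z"
    c=ctrl.camera_info("wrist"); K=c["camera_matrix"];T=c["T_tool_cam"]; Rt,p=pose
    x=(np.atleast_1d(u)-K[0,2])/K[0,0]; y=(np.atleast_1d(v)-K[1,2])/K[1,1]; r=np.hypot(x,y)+1e-12
    d=np.stack([np.sin(r)*x/r,np.sin(r)*y/r,np.cos(r)],-1)@(Rt@T[:3,:3]).T
    c0=p+Rt@T[:3,3]; return c0+d*((z-c0[2])/d[:,2])[:,None]
def wpix(pose,X):
    "world point -> fisheye pixel"
    c=ctrl.camera_info("wrist"); K=c["camera_matrix"];T=c["T_tool_cam"]; Rt,p=pose
    q=T[:3,:3].T@(Rt.T@(np.array(X)-p)-T[:3,3]); a=np.hypot(q[0],q[1]); th=np.arctan2(a,q[2])
    return np.array([K[0,2]+K[0,0]*th*q[0]/a,K[1,2]+K[1,1]*th*q[1]/a])
def top(pose,im,x0,y0,z,rad=.02,half=.05):
    "ortho view of plane z, 0.25 mm/px: columns right = -y, rows down = -x"
    n=int(half*2/.00025); g=(np.arange(n)-n/2)*.00025
    uv=np.array([wpix(pose,(x0-a,y0-b,z)) for a in g[::8] for b in g[::8]]).reshape(n//8,n//8,2).astype(np.float32)
    uv=cv2.resize(uv,(n,n),interpolation=cv2.INTER_LINEAR)
    return cv2.remap(im,uv[...,0],uv[...,1],cv2.INTER_CUBIC)
def move(dx,dy,dz):
    "world shift -> jog units"
    Rt,_=wpose(); return (Rt.T@np.array([dx,dy,dz])/.02).round(3)
E
python3 - <<'E'
from h import *
p=wpose(); im,d=ctrl.get_image("wrist"); np.savez("w1",im=im,d=d); o=ctrl.get_obs();print(o["t"],p)
for X in((.511,-.2855,.109),(.4455,-.3045,.091),(.52,-.094,.114),(.514,.076,.114)): print(wpix(p,X))
cv2.imwrite("pics/w1.png",cv2.resize(im[...,::-1],(800,600)))
E
```

```text
2.45 (array([[ 9.60144598e-01,  2.79502473e-01, -8.47818821e-04],
       [ 2.79502810e-01, -9.60144825e-01,  3.06739907e-04],
       [-7.28294291e-04, -5.31482408e-04, -9.99999594e-01]]), array([ 0.51069275, -0.28318156,  0.23094033]))
[252.08098712 186.56134576]
[251.84805354 243.32397081]
[ 68.60282427 128.65371568]
[-29.94476887 108.85582318]
```

View pics/w1.png

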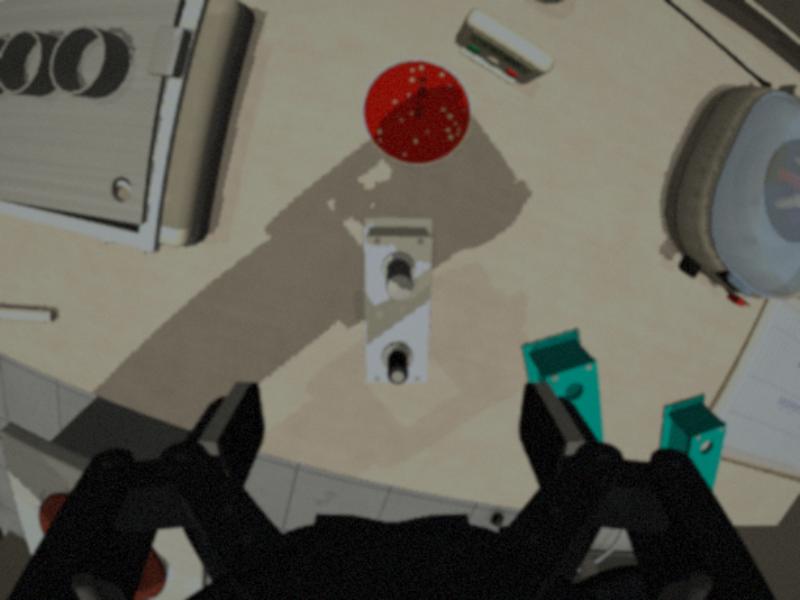

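The wrist view shows the drift's top at (400,284), the pin's top at (398,377), and the large tray hole at (122,188), with a light crescent of platform showing through it.

Run:
```python
from h import *
p=wpose(); f=np.load("w1.npz"); im,d=f["im"],f["d"]
print(wray(p,400/1.5625,282/1.5625,.109),wray(p,397.5/1.5625,376/1.5625,.091),wray(p,122/1.5625,188/1.5625,.114))
big=np.hstack([cv2.resize(im[y-25:y+25,x-25:x+25],(400,400),interpolation=cv2.INTER_CUBIC) for x,y in((255,175),(78,121))])
cv2.imwrite("pics/w1c.png",np.clip(big[...,::-1]*1.5,0,255))
```

```text
[[ 0.51736699 -0.28791064  0.109     ]] [[ 0.44906511 -0.30671814  0.091     ]] [[ 0.53040663 -0.10463477  0.114     ]][ WARN:0@0.167] global loadsave.cpp:1063 imwrite_ Unsupported depth image for selected encoder is fallbacked to CV_8U.
```

View pics/w1c.png

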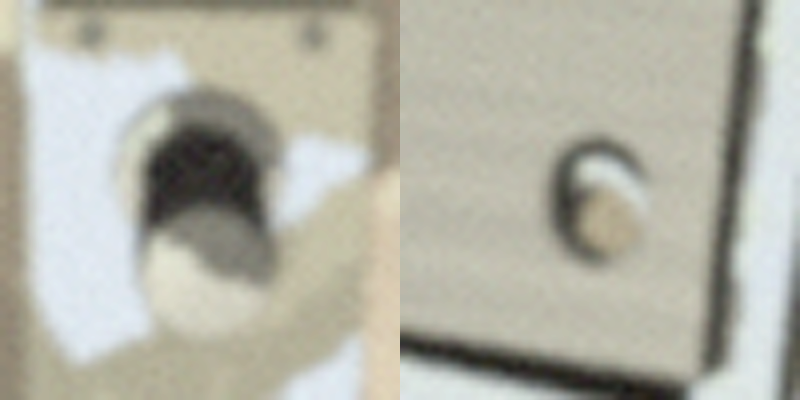

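Run:
```python
from h import *
p=wpose()
a=wray(p,256,184,.109)[0];b=wray(p,254.5,242.3,.091)[0]; print(a,b,np.hypot(*(a-b)[:2]),wray(p,77.8,121,.114))
print(move(*(a[:2]-p[1][:2]),0))
```

```text
[ 0.51413338 -0.28886536  0.109     ] [ 0.44718979 -0.30738301  0.091     ] 0.06945752033815308 [[ 0.52968353 -0.10442688  0.114     ]]
[ 0.105  0.298 -0.   ]
```

{"name": "jog_arm", "arguments": {
  "plan": [
    [0.1, 0.2, 0.9, 0, 0, 0, 1],
    [0, 0, 0.9, 0, 0, 0, 1],
    [0, 0, 0.9, 0, 0, 0, 1],
    [0, 0, 0.9, 0, 0, 0, 1],
    [0, 0, 0.9, 0, 0, 0, 1],
    [0, 0, 0, 0, 0, 0, 1]
  ]
}}

```text
t: 3.05
tool_pos: [0.5114, -0.2868, 0.138]
tool_rot: [-3.107, -0.438, 0.007]
contact_force: [-0.0, -0.4, -0.5]
opening: 0.0855
grip_force: 0.0
```

Run:
```python
from h import *
p=wpose(); im,d=ctrl.get_image("wrist"); print(p[1])
u,v=wpix(p,(.513,-.288,.09)).astype(int); print(u,v)
c=im[v-60:v+60,u-60:u+60]
cv2.imwrite("pics/w2c.png",np.clip(cv2.resize(c,(600,600),interpolation=cv2.INTER_CUBIC)[...,::-1]*1.4,0,255).astype(np.uint8))
np.savez("w2",im=im,d=d)
```

```text
[ 0.51138705 -0.28675677  0.13796727]
251 214
```

View pics/w2c.png

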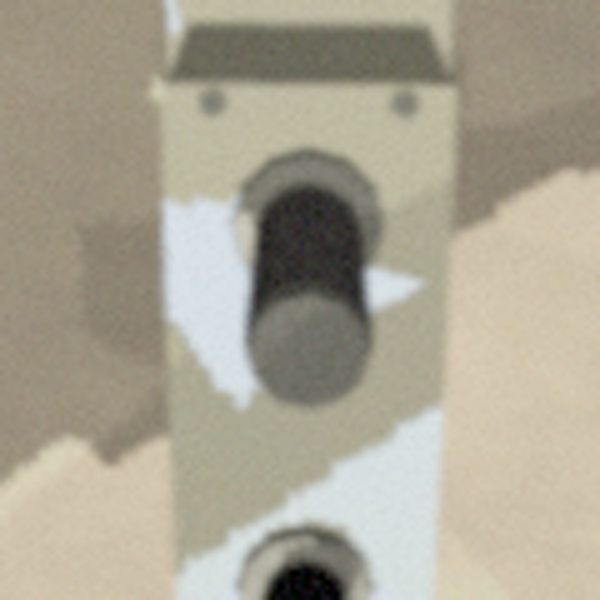

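The close crop shows the drift's top disc centred at (310,350), with the dark handle above it.

Run:
```python
from h import *
p=wpose(); a=wray(p,253,223.8,.109)[0]; print(a, wpix(p,(p[1][0],p[1][1],.109)), move(*(a[:2]-p[1][:2]),-.0715))
```

```text
[ 0.51496694 -0.28905618  0.109     ] [249.18258258 226.71472341] [0.109 0.13  3.574]
```

{"name": "jog_arm", "arguments": {
  "plan": [
    [0.1, 0.12, 0.9, 0, 0, 0, 1],
    [0, 0, 0.9, 0, 0, 0, 1],
    [0, 0, 0.9, 0, 0, 0, 1],
    [0, 0, 0.87, 0, 0, 0, 1],
    [0, 0, 0, 0, 0, 0, 1],
    [0, 0, 0, 0, 0, 0, -1],
    [0, 0, 0, 0, 0, 0, -1],
    [0, 0, 0, 0, 0, 0, -1]
  ],
  "grip_force": 50
}}

```text
t: 3.9
tool_pos: [0.5172, -0.2899, 0.0717]
tool_rot: [3.109, 0.441, 0.003]
contact_force: [0.1, -0.3, -1.0]
opening: 0.0438
grip_force: 0.0
```

{"name": "jog_arm", "arguments": {
  "plan": [
    [0, 0, 0, 0, 0, 0, -1],
    [0, 0, 0, 0, 0, 0, -1],
    [0, 0, 0, 0, 0, 0, -1],
    [0, 0, 0, 0, 0, 0, -1]
  ]
}}

```text
t: 4.3
tool_pos: [0.5165, -0.2884, 0.0706]
tool_rot: [-3.109, -0.441, 0.0]
contact_force: [-1.7, 4.8, 5.5]
opening: 0.0146
grip_force: 48.4
```

{"name": "jog_arm", "arguments": {
  "plan": [
    [0, 0, -0.3, 0, 0, 0, -1],
    [0, 0, -0.6, 0, 0, 0, -1],
    [0, 0, -1, 0, 0, 0, -1],
    [0, 0, -1, 0, 0, 0, -1],
    [0, 0, -1, 0, 0, 0, -1],
    [0, 0, -1, 0, 0, 0, -1],
    [0, 0, -1, 0, 0, 0, -1],
    [0, 0, -1, 0, 0, 0, -1]
  ]
}}

```text
t: 5.1
tool_pos: [0.5164, -0.2898, 0.2098]
tool_rot: [3.108, 0.441, 0.001]
contact_force: [-0.1, -0.9, -0.5]
opening: 0.0148
grip_force: 48.4
```

Run:
```python
from h import *
p=wpose(); o=ctrl.get_obs(); print(o["contact_force"],o["opening"],p[1],move(.522-p[1][0],-.13-p[1][1],.20-p[1][2]))
```

```text
[-0.10338434 -0.89785581 -0.50191114] 0.014766009668711748 [ 0.51639595 -0.28984806  0.20980098] [ 2.49  -7.601  0.474]
```

{"name": "jog_arm", "arguments": {
  "plan": [
    [0.3, -0.9, 0, 0, 0, 0, -1],
    [0.3, -0.9, 0, 0, 0, 0, -1],
    [0.3, -0.9, 0, 0, 0, 0, -1],
    [0.3, -0.9, 0, 0, 0, 0, -1],
    [0.3, -0.9, 0, 0, 0, 0, -1],
    [0.3, -0.9, 0, 0, 0, 0, -1],
    [0.3, -0.9, 0, 0, 0, 0, -1],
    [0.3, -0.9, 0, 0, 0, 0, -1]
  ]
}}

```text
t: 5.9
tool_pos: [0.5218, -0.1352, 0.2068]
tool_rot: [-3.109, -0.443, 0.002]
contact_force: [-0.2, -0.1, -1.3]
opening: 0.0148
grip_force: 48.5
```

{"name": "jog_arm", "arguments": {
  "plan": [
    [0, 0, 0, 0, 0, 0, -1]
  ]
}}

```text
t: 6.0
tool_pos: [0.5219, -0.1344, 0.2068]
tool_rot: [-3.108, -0.447, 0.002]
contact_force: [0.8, -0.6, -2.8]
opening: 0.0146
grip_force: 48.6
```

Run:
```python
from h import *
p=wpose(); im,d=ctrl.get_image("wrist"); print(p[1]); np.savez("w3",im=im,d=d,R=p[0],p=p[1])
for X in((.5297,-.1044,.114),p[1]+p[0]@[0,0,.0616],(.514,.076,.114)): print(wpix(p,X))
u,v=wpix(p,(.5297,-.1044,.114)).astype(int)
c=cv2.resize(im[v-30:v+30,u-30:u+30],(450,450),interpolation=cv2.INTER_CUBIC)
b=np.zeros((450,800,3),np.uint8); b[:,:450]=c; b[:262,450:]=cv2.resize(im,(350,262)); print(u,v)
cv2.imwrite("pics/w3.png",np.clip(b[...,::-1]*1.4,0,255).astype(np.uint8))
```

```text
[ 0.52191146 -0.13435578  0.20683513]
[217.16614224 177.61464942]
[249.24926794 209.56904543]
[ 37.10724753 144.34504123]
217 177
```

View pics/w3.png

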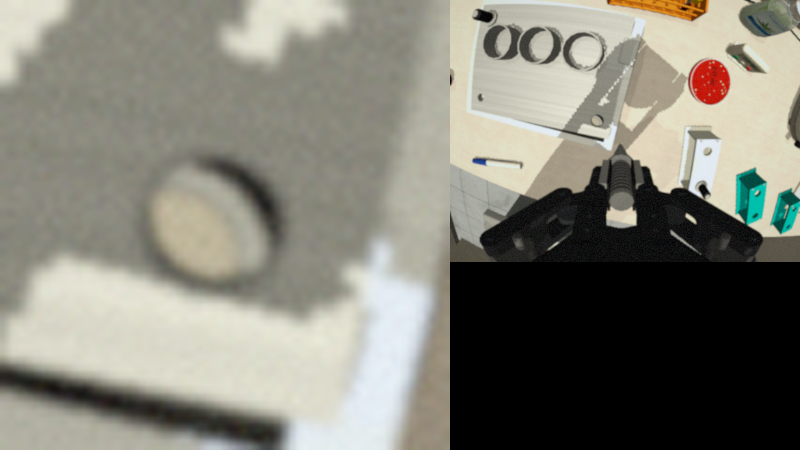

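The crop shows the tray hole centred at (215,221), with the platform hole showing as beige towards its lower left. The inset shows the drift held straight.

Run:
```python
from h import *
p=wpose(); h=wray(p,215.7,176.5,.114)[0]; print(h)
def sh(x): return np.array([187,147])+np.array(x)/7.5
print("tray edges",wray(p,*np.array([sh((148,215)),sh((285,225)),sh((205,158)),sh((220,285))]).T,.114).round(4))
s=wpix(p,(.517,.072,.114)); print("small approx",s)
im=np.load("w3.npz")["im"]; u,v=s.astype(int); 
g=cv2.cvtColor(im[120:165,20:75],cv2.COLOR_RGB2GRAY); y,x=np.unravel_index(np.argmin(cv2.GaussianBlur(g,(5,5),0)),g.shape);print(x+20,y+120,g.min()); print(wray(p,x+20,y+120,.114))
M=h+[-.0032,.0020,0]; print(M,move(*(M-p[1])[:2],0))
```

```text
[ 0.53039033 -0.10436594  0.114     ]
tray edges [[ 0.529  -0.097   0.114 ]
 [ 0.5321 -0.1118  0.114 ]
 [ 0.537  -0.1015  0.114 ]
 [ 0.5235 -0.1067  0.114 ]]
small approx [ 39.2615552  142.21293915]
43 142 44
[[0.51825649 0.06711983 0.114     ]]
[ 0.52719033 -0.10236594  0.114     ] [ 0.715 -1.524 -0.   ]
```

Run:
```python
from h import *
im=np.load("w3.npz")["im"]
cv2.imwrite("pics/w3t.png",np.clip(cv2.resize(im[190:320,190:310],(600,650)[:2],interpolation=cv2.INTER_CUBIC)[:600,:,::-1]*1.4,0,255).astype(np.uint8))
p=wpose()
for s in(.0616,.0316,.0146,.0096,-.0384): print(s,(wpix(p,p[1]+p[0]@[0,0,s])-190)*5)
```

```text
0.0616 [296.24633972  97.84522713]
0.0316 [295.31062014 181.52484866]
0.0146 [294.65487203 240.61705846]
0.0096 [294.44050722 260.01648581]
-0.0384 [291.69103495 512.59961061]
```

View pics/w3t.png

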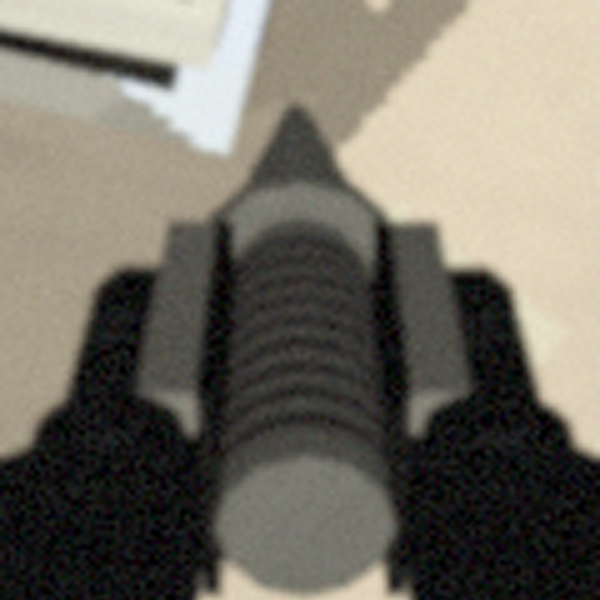

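The drift's tip is at (297,112) and its top disc at (307,525). It is upright, and the tip sits about 2 mm toward −x of the tool centre.

Run:
```python
from h import *
p=wpose(); tip=wray(p,190+297/5,190+112/5,p[1][2]-.0616)[0]; topd=wray(p,190+307/5,190+525/5,p[1][2]+.0384)[0]
print(tip-p[1],topd-p[1],p[0].T@(tip-p[1]),p[0].T@(topd-p[1]))
for T in((.5273,-.1025),(.5241,-.1006)): print(move(*(np.array(T)-tip[:2]),0), np.array(T)-(tip-p[1])[:2])
```

```text
[-0.00218895 -0.00071891 -0.0616    ] [-0.00088819 -0.00164597  0.0384    ] [-0.00223055  0.0001068   0.06160261] [-0.00135963  0.00131076 -0.03839911]
[ 0.834 -1.52  -0.   ] [ 0.52948895 -0.10178109]
[ 0.707 -1.656  0.   ] [ 0.52628895 -0.09988109]
```

{"name": "jog_arm", "arguments": {
  "plan": [
    [0.42, -0.76, 0, 0, 0, 0, -1],
    [0.42, -0.76, 0, 0, 0, 0, -1],
    [0, 0, 0.5, 0, 0, 0, -1],
    [0, 0, 0.4, 0, 0, 0, -1],
    [0, 0, 0, 0, 0, 0, -1],
    [0, 0, 0, 0, 0, 0, -1]
  ]
}}

```text
t: 6.65
tool_pos: [0.5296, -0.1042, 0.189]
tool_rot: [-3.11, -0.44, 0.002]
contact_force: [0.9, 0.4, -1.1]
opening: 0.0148
grip_force: 48.6
```

Run:
```python
from h import *
p=wpose(); o=ctrl.get_obs(); print(p[1],o["contact_force"],move(.5295-p[1][0],-.1018-p[1][1],0))
```

```text
[ 0.52959733 -0.10419303  0.18902556] [ 0.85506256  0.39410124 -1.14279909] [ 0.028 -0.116  0.   ]
```

Now go down gently to the tip just inside the tray hole, feeling for contact.

{"name": "jog_arm", "arguments": {
  "plan": [
    [0.03, -0.12, 0.2, 0, 0, 0, -1],
    [0, 0, 0.2, 0, 0, 0, -1],
    [0, 0, 0.2, 0, 0, 0, -1],
    [0, 0, 0.1, 0, 0, 0, -1],
    [0, 0, 0.1, 0, 0, 0, -1],
    [0, 0, 0, 0, 0, 0, -1]
  ]
}}

```text
t: 7.25
tool_pos: [0.5299, -0.1011, 0.1735]
tool_rot: [-3.11, -0.441, 0.001]
contact_force: [-0.9, -0.1, -0.8]
opening: 0.0145
grip_force: 48.6
```

{"name": "jog_arm", "arguments": {
  "plan": [
    [0, 0, 0.1, 0, 0, 0, -1],
    [0, 0, 0.1, 0, 0, 0, -1],
    [0, 0, 0, 0, 0, 0, -1]
  ]
}}

```text
t: 7.55
tool_pos: [0.5298, -0.1011, 0.1695]
tool_rot: [-3.11, -0.441, 0.001]
contact_force: [-0.5, -0.5, -0.6]
opening: 0.0147
grip_force: 48.6
```

{"name": "jog_arm", "arguments": {
  "plan": [
    [0, 0, 0.1, 0, 0, 0, -1],
    [0, 0, 0.05, 0, 0, 0, -1],
    [0, 0, 0.05, 0, 0, 0, -1],
    [0, 0, 0, 0, 0, 0, -1]
  ]
}}

```text
t: 7.95
tool_pos: [0.5299, -0.1011, 0.1657]
tool_rot: [-3.11, -0.441, 0.0]
contact_force: [0.7, 0.6, -0.7]
opening: 0.015
grip_force: 48.6
```

{"name": "jog_arm", "arguments": {
  "plan": [
    [0, 0, 0.05, 0, 0, 0, -1],
    [0, 0, 0.05, 0, 0, 0, -1],
    [0, 0, 0, 0, 0, 0, -1]
  ]
}}

```text
t: 8.25
tool_pos: [0.5299, -0.1011, 0.1637]
tool_rot: [-3.11, -0.441, 0.001]
contact_force: [-1.0, 0.8, -1.3]
opening: 0.0149
grip_force: 48.6
```

{"name": "jog_arm", "arguments": {
  "plan": [
    [-0.01, -0.01, 0.1, 0, 0, 0, -1],
    [-0.01, -0.01, 0.1, 0, 0, 0, -1],
    [0, 0, 0, 0, 0, 0, -1]
  ]
}}

```text
t: 8.55
tool_pos: [0.5292, -0.1008, 0.1594]
tool_rot: [-3.11, -0.441, 0.001]
contact_force: [-0.6, 0.7, 0.1]
opening: 0.015
grip_force: 48.7
```

{"name": "jog_arm", "arguments": {
  "plan": [
    [-0.01, -0.01, 0.1, 0, 0, 0, -1],
    [-0.01, -0.01, 0.1, 0, 0, 0, -1],
    [0, 0, 0, 0, 0, 0, -1]
  ]
}}

```text
t: 8.85
tool_pos: [0.529, -0.1005, 0.1559]
tool_rot: [-3.11, -0.441, 0.0]
contact_force: [-1.4, 1.1, 1.3]
opening: 0.0145
grip_force: 48.9
```

{"name": "jog_arm", "arguments": {
  "plan": [
    [-0.02, -0.015, 0.1, 0, 0, 0, -1],
    [-0.02, -0.015, 0.1, 0, 0, 0, -1],
    [0, 0, 0, 0, 0, 0, -1]
  ]
}}

```text
t: 9.15
tool_pos: [0.5283, -0.1002, 0.1522]
tool_rot: [-3.11, -0.441, -0.001]
contact_force: [-1.8, 2.2, 4.7]
opening: 0.0148
grip_force: 49.2
```

{"name": "jog_arm", "arguments": {
  "plan": [
    [-0.02, -0.015, 0.1, 0, 0, 0, -1],
    [0, 0, 0, 0, 0, 0, -1]
  ]
}}

```text
t: 9.35
tool_pos: [0.528, -0.1, 0.1504]
tool_rot: [-3.11, -0.441, -0.002]
contact_force: [-2.0, 1.6, 4.6]
opening: 0.0151
grip_force: 49.3
```

{"name": "jog_arm", "arguments": {
  "plan": [
    [-0.04, -0.045, 0, 0, 0, 0, -1],
    [0, 0, 0, 0, 0, 0, -1]
  ]
}}

```text
t: 9.55
tool_pos: [0.5274, -0.0998, 0.1503]
tool_rot: [3.109, 0.441, 0.004]
contact_force: [1.0, 0.5, 3.5]
opening: 0.0148
grip_force: 49.0
```

{"name": "jog_arm", "arguments": {
  "plan": [
    [-0.03, -0.03, 0.1, 0, 0, 0, -1],
    [0, 0, 0, 0, 0, 0, -1]
  ]
}}

```text
t: 9.75
tool_pos: [0.5267, -0.0994, 0.1481]
tool_rot: [3.109, 0.441, 0.004]
contact_force: [2.7, -1.1, 1.9]
opening: 0.0147
grip_force: 48.8
```

{"name": "jog_arm", "arguments": {
  "plan": [
    [-0.02, -0.02, 0.1, 0, 0, 0, -1],
    [-0.02, -0.02, 0.1, 0, 0, 0, -1],
    [0, 0, 0, 0, 0, 0, -1]
  ]
}}

```text
t: 10.05
tool_pos: [0.5254, -0.0986, 0.1437]
tool_rot: [3.11, 0.441, 0.002]
contact_force: [5.8, -1.1, 2.0]
opening: 0.015
grip_force: 48.7
```

{"name": "jog_arm", "arguments": {
  "plan": [
    [-0.01, -0.015, 0.1, 0, 0, 0, -1],
    [0, 0, 0, 0, 0, 0, -1]
  ]
}}

```text
t: 10.25
tool_pos: [0.5251, -0.0984, 0.1417]
tool_rot: [3.11, 0.441, 0.002]
contact_force: [5.7, -1.6, 0.4]
opening: 0.0147
grip_force: 48.7
```

{"name": "jog_arm", "arguments": {
  "plan": [
    [0, 0, 0.1, 0, 0, 0, -1],
    [0, 0, 0, 0, 0, 0, -1]
  ]
}}

```text
t: 10.45
tool_pos: [0.5251, -0.0984, 0.1397]
tool_rot: [3.11, 0.441, 0.002]
contact_force: [5.5, -1.1, 2.7]
opening: 0.0147
grip_force: 48.7
```

{"name": "jog_arm", "arguments": {
  "plan": [
    [0, 0, 0.1, 0, 0, 0, -1],
    [0, 0, 0, 0, 0, 0, -1]
  ]
}}

```text
t: 10.65
tool_pos: [0.5249, -0.0982, 0.1378]
tool_rot: [3.11, 0.441, 0.001]
contact_force: [5.2, -0.3, 2.4]
opening: 0.0148
grip_force: 48.7
```

{"name": "jog_arm", "arguments": {
  "plan": [
    [0, 0, 0.08, 0, 0, 0, -1],
    [0, 0, 0, 0, 0, 0, -1]
  ]
}}

```text
t: 10.85
tool_pos: [0.5248, -0.0981, 0.1362]
tool_rot: [-3.11, -0.441, -0.001]
contact_force: [5.9, -0.1, 3.3]
opening: 0.0145
grip_force: 48.7
```

{"name": "jog_arm", "arguments": {
  "plan": [
    [0, 0, 0.08, 0, 0, 0, -1],
    [0, 0, 0, 0, 0, 0, -1]
  ]
}}

```text
t: 11.05
tool_pos: [0.5247, -0.0981, 0.1346]
tool_rot: [-3.11, -0.441, -0.001]
contact_force: [4.5, -0.1, 3.8]
opening: 0.0149
grip_force: 48.7
```

{"name": "jog_arm", "arguments": {
  "plan": [
    [0, 0, 0.08, 0, 0, 0, -1],
    [0, 0, 0.05, 0, 0, 0, -1],
    [0, 0, 0, 0, 0, 0, -1]
  ]
}}

```text
t: 11.35
tool_pos: [0.5247, -0.0982, 0.132]
tool_rot: [-3.11, -0.441, -0.0]
contact_force: [5.7, -0.8, 4.1]
opening: 0.0147
grip_force: 48.7
```

{"name": "jog_arm", "arguments": {
  "plan": [
    [0, 0, 0.06, 0, 0, 0, -1],
    [0, 0, 0, 0, 0, 0, -1]
  ]
}}

```text
t: 11.55
tool_pos: [0.5247, -0.0982, 0.1307]
tool_rot: [-3.11, -0.441, -0.0]
contact_force: [5.8, 0.4, 3.4]
opening: 0.015
grip_force: 48.8
```

{"name": "jog_arm", "arguments": {
  "plan": [
    [0, 0, 0.06, 0, 0, 0, -1],
    [0, 0, 0, 0, 0, 0, -1]
  ]
}}

```text
t: 11.75
tool_pos: [0.5247, -0.0982, 0.1295]
tool_rot: [-3.11, -0.441, -0.0]
contact_force: [5.7, 1.5, 2.9]
opening: 0.0148
grip_force: 48.8
```

{"name": "jog_arm", "arguments": {
  "plan": [
    [0, 0, 0.04, 0, 0, 0, -1],
    [0, 0, 0, 0, 0, 0, -1]
  ]
}}

```text
t: 11.95
tool_pos: [0.5247, -0.0981, 0.1287]
tool_rot: [-3.11, -0.441, -0.0]
contact_force: [6.0, 1.4, 3.3]
opening: 0.0149
grip_force: 48.8
```

{"name": "jog_arm", "arguments": {
  "plan": [
    [0, 0, 0.04, 0, 0, 0, -1],
    [0, 0, 0, 0, 0, 0, -1]
  ]
}}

```text
t: 12.15
tool_pos: [0.5247, -0.0981, 0.1283]
tool_rot: [-3.11, -0.441, -0.0]
contact_force: [4.1, 0.7, 5.0]
opening: 0.015
grip_force: 49.1
```

{"name": "jog_arm", "arguments": {
  "plan": [
    [0, 0, 0.03, 0, 0, 0, -1],
    [0, 0, 0, 0, 0, 0, -1]
  ]
}}

```text
t: 12.35
tool_pos: [0.5248, -0.0982, 0.1283]
tool_rot: [-3.11, -0.441, -0.0]
contact_force: [2.6, 0.9, 8.5]
opening: 0.0146
grip_force: 49.2
```

Seated: z has stopped and the force is rising gently. Next, release the drift and fetch the pin.

{"name": "jog_arm", "arguments": {
  "plan": [
    [0, 0, 0, 0, 0, 0, 0.2],
    [0, 0, 0, 0, 0, 0, 0.2],
    [0, 0, 0, 0, 0, 0, 0.2],
    [0, 0, 0, 0, 0, 0, 0.2],
    [0, 0, -0.5, 0, 0, 0, 0.2],
    [0, 0, -1, 0, 0, 0, 0.2],
    [0, 0, -1, 0, 0, 0, 0.2],
    [0, 0, -1, 0, 0, 0, 0.2]
  ]
}}

```text
t: 13.15
tool_pos: [0.5245, -0.0983, 0.1989]
tool_rot: [3.11, 0.441, -0.0]
contact_force: [0.4, -0.1, -0.0]
opening: 0.0509
grip_force: 0.0
```

{"name": "jog_arm", "arguments": {
  "plan": [
    [0, 0, -1, 0, 0, 0, 0.2],
    [0, 0, -0.8, 0, 0, 0, 0.2],
    [0, 0, 0, 0, 0, 0, 0.2]
  ]
}}

```text
t: 13.45
tool_pos: [0.5261, -0.0988, 0.2371]
tool_rot: [3.108, 0.441, 0.008]
contact_force: [0.5, 0.4, -0.0]
opening: 0.0513
grip_force: 0.0
```

Run:
```python
from h import *
p=wpose(); im,d=ctrl.get_image("wrist"); np.savez("w4",im=im,d=d,R=p[0],p=p[1]); print(p[1])
u,v=wpix(p,(.5167,.0711,.114)); print(u,v)
u2,v2=wpix(p,(.5226,-.0988,.167)); print(u2,v2)
c=[]
for a,b,h in((u,v,25),(u2,v2,40)):
    a,b=int(a),int(b); a=max(a,h); print(a-h,b-h); c.append(cv2.resize(im[b-h:b+h,a-h:a+h],(400,400),interpolation=cv2.INTER_CUBIC))
cv2.imwrite("pics/w4.png",np.clip(np.hstack(c)[...,::-1]*1.4,0,255).astype(np.uint8))
```

```text
[ 0.52605083 -0.09880026  0.23711465]
83.95997218435747 150.81024513221135
247.74061798646702 210.04995193031442
58 125
207 170
```

View pics/w4.png

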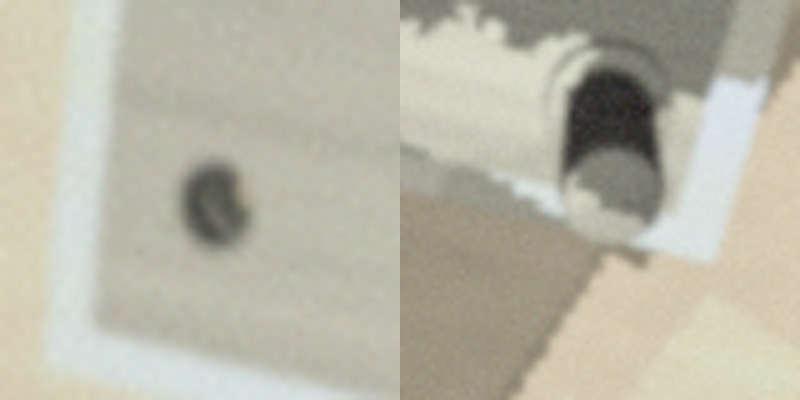

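The small hole is at (216,202) in the left crop. In the right crop the drift is seated with its collar on the tray, and its top is at (613,195).

Run:
```python
from h import *
f=np.load("w4.npz"); p=(f["R"],f["p"])
a=wray(p,85,150.25,.114)[0]; b=wray(p,249.6,209,.167)[0]; print(a,b,a-b,np.hypot(*(a-b)[:2]))
print(move(.4485-p[1][0],-.3075-p[1][1],0))
```

```text
[0.51756074 0.06993756 0.114     ] [ 0.52381617 -0.09992741  0.167     ] [-0.00625544  0.16986497 -0.053     ] 0.16998011006911468
[-6.627  8.945 -0.   ]
```

{"name": "jog_arm", "arguments": {
  "plan": [
    [-0.66, 0.9, 0, 0, 0, 0, 0.4],
    [-0.66, 0.9, 0, 0, 0, 0, 0.4],
    [-0.66, 0.9, 0, 0, 0, 0, 0.4],
    [-0.66, 0.9, 0, 0, 0, 0, 0.4],
    [-0.66, 0.9, 0, 0, 0, 0, 0.4],
    [-0.66, 0.9, 0, 0, 0, 0, 0.4],
    [-0.66, 0.9, 0, 0, 0, 0, 0.4],
    [-0.66, 0.9, 0, 0, 0, 0, 0.4]
  ]
}}

```text
t: 14.3
tool_pos: [0.4622, -0.2663, 0.2317]
tool_rot: [-3.108, -0.441, 0.003]
contact_force: [0.3, 0.1, -0.2]
opening: 0.0598
grip_force: 0.0
```

{"name": "jog_arm", "arguments": {
  "plan": [
    [-0.66, 0.9, 0, 0, 0, 0, 0.4],
    [-0.66, 0.85, 0, 0, 0, 0, 0.4],
    [0, 0, 0.9, 0, 0, 0, 0.4],
    [0, 0, 0.9, 0, 0, 0, 0.4],
    [0, 0, 0.9, 0, 0, 0, 0.4],
    [0, 0, 0.9, 0, 0, 0, 0.4],
    [0, 0, 0.8, 0, 0, 0, 0.4],
    [0, 0, 0, 0, 0, 0, 0.4]
  ]
}}

```text
t: 15.1
tool_pos: [0.4457, -0.3052, 0.1414]
tool_rot: [-3.105, -0.44, 0.007]
contact_force: [0.1, 1.0, -1.3]
opening: 0.0598
grip_force: 0.0
```

Run:
```python
from h import *
p=wpose(); im,d=ctrl.get_image("wrist"); np.savez("w5",im=im,d=d,R=p[0],p=p[1]); print(p[1])
u,v=wpix(p,(.4485,-.3075,.091)); print(u,v); u,v=int(u),int(v)
cv2.imwrite("pics/w5.png",np.clip(cv2.resize(im[v-50:v+50,u-50:u+50],(500,500),interpolation=cv2.INTER_CUBIC)[...,::-1]*1.4,0,255).astype(np.uint8))
```

```text
[ 0.44569325 -0.30521888  0.14139969]
253.9000977125966 212.30126825145985
```

View pics/w5.png

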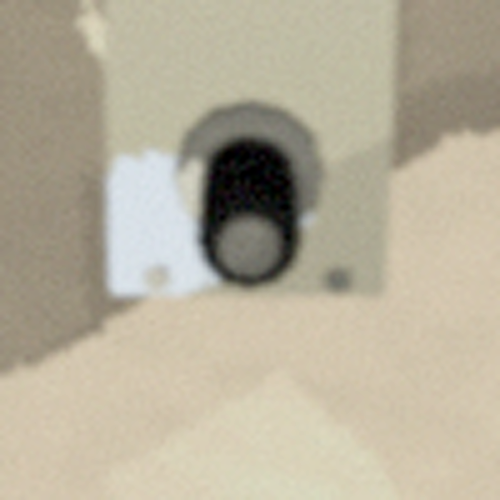

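The pin's black grip is visible with its top button at (250,244) in the crop.

{"name": "jog_arm", "arguments": {
  "plan": [
    [0.1, 0.14, 0.8, 0, 0, 0, 0.4],
    [0, 0, 0.8, 0, 0, 0, 0.4],
    [0, 0, 0.8, 0, 0, 0, 0.4],
    [0, 0, 0.8, 0, 0, 0, 0.4],
    [0, 0, 0, 0, 0, 0, 0.4]
  ]
}}

```text
t: 15.65
tool_pos: [0.4484, -0.3073, 0.0776]
tool_rot: [-3.106, -0.44, 0.007]
contact_force: [0.0, 0.7, -0.7]
opening: 0.0597
grip_force: 0.0
```

{"name": "jog_arm", "arguments": {
  "plan": [
    [0, 0, 0, 0, 0, 0, 0.4]
  ]
}}

```text
t: 15.75
tool_pos: [0.45, -0.3088, 0.0807]
tool_rot: [-3.109, -0.441, 0.001]
contact_force: [-0.3, -0.2, 1.1]
opening: 0.0595
grip_force: 0.0
```

{"name": "jog_arm", "arguments": {
  "plan": [
    [0, -0.08, 0.4, 0, 0, 0, 0.4],
    [0, 0, 0.4, 0, 0, 0, 0.4],
    [0, 0, 0, 0, 0, 0, 0.4],
    [0, 0, 0, 0, 0, 0, 0.4]
  ]
}}

```text
t: 16.15
tool_pos: [0.4497, -0.3074, 0.0653]
tool_rot: [-3.11, -0.441, 0.0]
contact_force: [-0.1, -0.0, 0.1]
opening: 0.0598
grip_force: 0.0
```

{"name": "jog_arm", "arguments": {
  "plan": [
    [0, 0, 0, 0, 0, 0, -1],
    [0, 0, 0, 0, 0, 0, -1],
    [0, 0, 0, 0, 0, 0, -1],
    [0, 0, 0, 0, 0, 0, -1],
    [0, 0, 0, 0, 0, 0, -1],
    [0, 0, 0, 0, 0, 0, -1]
  ],
  "grip_force": 50
}}

```text
t: 16.75
tool_pos: [0.4502, -0.3078, 0.066]
tool_rot: [3.11, 0.441, 0.001]
contact_force: [-0.4, 0.6, 2.4]
opening: 0.0132
grip_force: 48.8
```

{"name": "jog_arm", "arguments": {
  "plan": [
    [0, 0, -0.4, 0, 0, 0, -1],
    [0, 0, -1, 0, 0, 0, -1],
    [0, 0, -1, 0, 0, 0, -1],
    [0, 0, -1, 0, 0, 0, -1],
    [0, 0, -1, 0, 0, 0, -1],
    [0, 0, -1, 0, 0, 0, -1],
    [0, 0, -1, 0, 0, 0, -1],
    [0, 0, -1, 0, 0, 0, -1]
  ]
}}

```text
t: 17.55
tool_pos: [0.4496, -0.3073, 0.2144]
tool_rot: [-3.11, -0.441, 0.0]
contact_force: [0.4, 0.4, -0.3]
opening: 0.013
grip_force: 48.7
```

{"name": "jog_arm", "arguments": {
  "plan": [
    [0, 0, -0.6, 0, 0, 0, -1],
    [0.47, -0.95, 0, 0, 0, 0, -1],
    [0.47, -0.95, 0, 0, 0, 0, -1],
    [0.47, -0.95, 0, 0, 0, 0, -1],
    [0.47, -0.95, 0, 0, 0, 0, -1],
    [0.47, -0.95, 0, 0, 0, 0, -1],
    [0.47, -0.95, 0, 0, 0, 0, -1],
    [0.47, -0.95, 0, 0, 0, 0, -1]
  ]
}}

```text
t: 18.35
tool_pos: [0.4758, -0.1604, 0.2251]
tool_rot: [-3.11, -0.441, 0.001]
contact_force: [0.7, -0.1, 0.1]
opening: 0.0127
grip_force: 48.8
```

{"name": "jog_arm", "arguments": {
  "plan": [
    [0.47, -0.95, 0, 0, 0, 0, -1],
    [0.47, -0.95, 0, 0, 0, 0, -1],
    [0.47, -0.95, 0, 0, 0, 0, -1],
    [0.47, -0.95, 0, 0, 0, 0, -1],
    [0.47, -0.95, 0, 0, 0, 0, -1],
    [0.47, -0.95, 0, 0, 0, 0, -1],
    [0.47, -0.95, 0, 0, 0, 0, -1],
    [0, 0, 0, 0, 0, 0, -1]
  ]
}}

```text
t: 19.15
tool_pos: [0.5021, -0.0136, 0.2251]
tool_rot: [-3.109, -0.446, 0.001]
contact_force: [-0.1, -0.5, -0.2]
opening: 0.0128
grip_force: 48.9
```

{"name": "jog_arm", "arguments": {
  "plan": [
    [0, 0, 0, 0, 0, 0, -1],
    [0, 0, 0, 0, 0, 0, -1]
  ]
}}

```text
t: 19.35
tool_pos: [0.5021, -0.0161, 0.2253]
tool_rot: [3.11, 0.44, -0.001]
contact_force: [0.3, -0.3, -0.8]
opening: 0.013
grip_force: 48.9
```

Run:
```python
from h import *
p=wpose(); im,d=ctrl.get_image("wrist"); np.savez("w6",im=im,d=d,R=p[0],p=p[1]); print(p[1])
u,v=wpix(p,(.5172,.0705,.114)); print("hole",u,v); print("tip",wpix(p,p[1]+p[0]@[0,0,.032]),"top",wpix(p,p[1]-p[0]@[0,0,.025]))
a,b=int(min(u,250)-40),150; c=im[b:b+120,a:a+160]; print(a,b)
cv2.imwrite("pics/w6.png",np.clip(cv2.resize(c,(800,600),interpolation=cv2.INTER_CUBIC)[...,::-1]*1.4,0,255).astype(np.uint8))
```

```text
[ 0.50207269 -0.0160647   0.22530978]
hole 160.282428590643 148.14667813462336
tip [249.06697294 226.05382905] top [248.52483552 275.49440389]
120 150
```

View pics/w6.png

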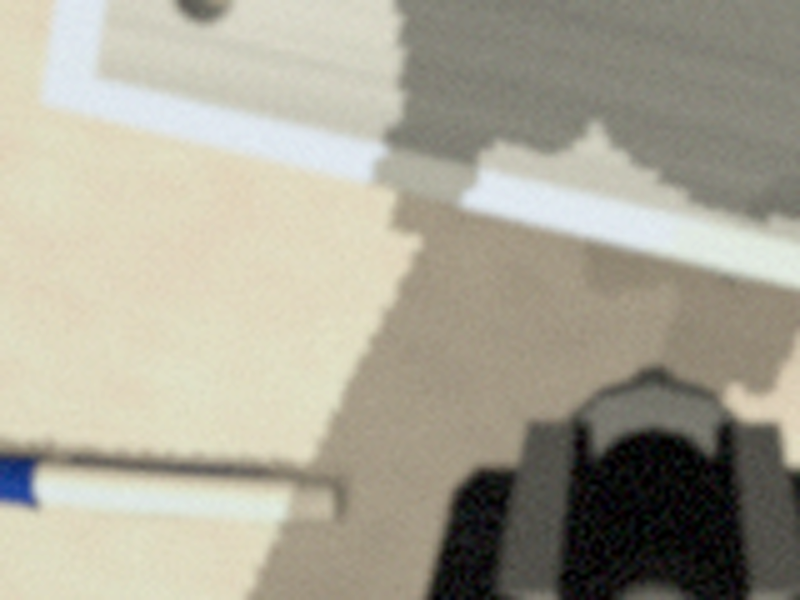

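The hole's lower edge shows at (203,20) and its centre is just above the crop. The pin's flange is centred on column 655, with the tip just showing at (655,370).

Run:
```python
from h import *
f=np.load("w6.npz"); p=(f["R"],f["p"]); g=cv2.cvtColor(f["im"],cv2.COLOR_RGB2GRAY).astype(np.float32)
def cen(u,v,h,dark,th):
    w=cv2.resize(g[v-h:v+h+1,u-h:u+h+1],None,fx=4,fy=4,interpolation=cv2.INTER_CUBIC); m=((w<th) if dark else (w>th)).astype(np.uint8)
    k,l,s,c=cv2.connectedComponentsWithStats(m); i=1+np.argmax(s[1:,4]); return (c[i]+.5)/4-.5+[u-h,v-h],s[i]/4
w=g[137:162,149:173]; print(np.median(w),w.min())
c,s=cen(160,149,10,True,np.median(w)*.75); print(c,s,"hole",wray(p,c[0],c[1],.114)[0])
w=g[262:292,236:266]; print(w[::3,::3].astype(int))
c,s=cen(251,275,12,False,45); print(c,s,"button off tool",p[0].T@(wray(p,c[0],c[1],p[1][2]+.025)[0]-p[1]))
# tip top edge row profile
print(g[218:236,249:254].mean(1).astype(int))
for r in(224,): print("tip edge",p[0].T@(wray(p,251,r,p[1][2]-.032)[0]-p[1]))
```

```text
147.0 62.0
[158.59587379 148.88515004] [  4.75   3.75  10.5   11.75 283.25] hole [0.51615461 0.07189788 0.114     ]
[[ 18  14   7   8  14  20  21   9  10  12]
 [  0  13   4  11  17  18  12  18  16   6]
 [  5   5  15  45  58  60  52  30  10  12]
 [  2   5  40  80  87  87  80  65  19   0]
 [  6   6  65  83  83  81  82  83  39  10]
 [  9  10  68  83  82  83  84  85  37   7]
 [ 19  78  42  80  80  82  82  71  51  81]
 [ 32 146 117  66  62  61  65  89 138 106]
 [ 48 148 152 148 148 140 147 148 149 115]
 [ 65 149 151 150 149 147 148 148 150 122]]
[250.69230769 278.61116323] [   0.    4.   25.   21. 1599.] button off tool [-0.00178099  0.00101104 -0.02499883]
[105 105 104 102  95  76  56  49  54  67  79  82  81  83  84  84  79  61]
tip edge [0.00143757 0.00123607 0.03199938]
```

{"name": "jog_arm", "arguments": {
  "plan": [
    [0.4, -0.81, 0, 0, 0, 0, -1],
    [0.4, -0.81, 0, 0, 0, 0, -1],
    [0.4, -0.81, 0, 0, 0, 0, -1],
    [0.4, -0.81, 0, 0, 0, 0, -1],
    [0.4, -0.81, 0, 0, 0, 0, -1],
    [0, 0, 0.7, 0, 0, 0, -1],
    [0, 0, 0.7, 0, 0, 0, -1],
    [0, 0, 0.7, 0, 0, 0, -1]
  ]
}}

```text
t: 20.2
tool_pos: [0.5176, 0.0726, 0.1815]
tool_rot: [3.111, 0.439, -0.003]
contact_force: [-0.3, -0.5, -0.9]
opening: 0.0127
grip_force: 48.9
```

{"name": "jog_arm", "arguments": {
  "plan": [
    [0, 0, 0.7, 0, 0, 0, -1],
    [0, 0, 0.4, 0, 0, 0, -1],
    [0, 0, 0, 0, 0, 0, -1],
    [0, 0, 0, 0, 0, 0, -1],
    [0, 0, 0, 0, 0, 0, -1]
  ]
}}

```text
t: 20.7
tool_pos: [0.5188, 0.0735, 0.1624]
tool_rot: [3.11, 0.441, 0.003]
contact_force: [0.5, -0.2, -0.8]
opening: 0.0132
grip_force: 48.9
```

Run:
```python
from h import *
p=wpose(); print(p[1],move(.518-p[1][0],.0727-p[1][1],0))
```

```text
[0.51880936 0.07345507 0.16241997] [-0.049  0.025 -0.   ]
```

Tip is about 16 mm above the tray; correct sideways and descend by feel.

{"name": "jog_arm", "arguments": {
  "plan": [
    [-0.05, 0.025, 0.3, 0, 0, 0, -1],
    [0, 0, 0.3, 0, 0, 0, -1],
    [0, 0, 0, 0, 0, 0, -1]
  ]
}}

```text
t: 21.0
tool_pos: [0.5166, 0.0728, 0.1482]
tool_rot: [-3.11, -0.441, 0.003]
contact_force: [-0.0, 0.7, -0.7]
opening: 0.0131
grip_force: 48.9
```

{"name": "jog_arm", "arguments": {
  "plan": [
    [0, 0, 0.1, 0, 0, 0, -1],
    [0, 0, 0.1, 0, 0, 0, -1],
    [0, 0, 0, 0, 0, 0, -1]
  ]
}}

```text
t: 21.3
tool_pos: [0.5172, 0.0728, 0.1452]
tool_rot: [-3.11, -0.441, 0.001]
contact_force: [-0.3, -0.6, -0.7]
opening: 0.0132
grip_force: 48.9
```

{"name": "jog_arm", "arguments": {
  "plan": [
    [0, 0, 0.05, 0, 0, 0, -1],
    [0, 0, 0.05, 0, 0, 0, -1],
    [0, 0, 0, 0, 0, 0, -1]
  ]
}}

```text
t: 21.6
tool_pos: [0.5173, 0.0728, 0.1434]
tool_rot: [-3.11, -0.441, 0.0]
contact_force: [-0.2, -0.1, -0.8]
opening: 0.0128
grip_force: 48.9
```

{"name": "jog_arm", "arguments": {
  "plan": [
    [0.02, 0, 0.05, 0, 0, 0, -1],
    [0, 0, 0.05, 0, 0, 0, -1],
    [0, 0, 0, 0, 0, 0, -1]
  ]
}}

```text
t: 21.9
tool_pos: [0.5177, 0.0729, 0.1413]
tool_rot: [-3.11, -0.441, 0.001]
contact_force: [-0.8, 0.1, -1.1]
opening: 0.0132
grip_force: 48.9
```

{"name": "jog_arm", "arguments": {
  "plan": [
    [0, 0, 0.05, 0, 0, 0, -1],
    [0, 0, 0.05, 0, 0, 0, -1],
    [0, 0, 0, 0, 0, 0, -1]
  ]
}}

```text
t: 22.2
tool_pos: [0.5177, 0.0728, 0.1394]
tool_rot: [3.11, 0.441, -0.0]
contact_force: [0.3, 0.6, -0.5]
opening: 0.013
grip_force: 48.9
```

{"name": "jog_arm", "arguments": {
  "plan": [
    [0, 0, 0.05, 0, 0, 0, -1],
    [0, 0, 0.05, 0, 0, 0, -1],
    [0, 0, 0, 0, 0, 0, -1]
  ]
}}

```text
t: 22.5
tool_pos: [0.5177, 0.0728, 0.1373]
tool_rot: [3.11, 0.441, -0.0]
contact_force: [-0.3, -1.4, -1.5]
opening: 0.0132
grip_force: 48.9
```

{"name": "jog_arm", "arguments": {
  "plan": [
    [0, 0, 0.05, 0, 0, 0, -1],
    [0, 0, 0.05, 0, 0, 0, -1],
    [0, 0, 0, 0, 0, 0, -1]
  ]
}}

```text
t: 22.8
tool_pos: [0.5177, 0.0728, 0.1354]
tool_rot: [3.11, 0.441, -0.0]
contact_force: [1.0, -0.5, -1.1]
opening: 0.0133
grip_force: 48.9
```

{"name": "jog_arm", "arguments": {
  "plan": [
    [0, 0, 0.05, 0, 0, 0, -1],
    [0, 0, 0.05, 0, 0, 0, -1],
    [0, 0, 0, 0, 0, 0, -1]
  ]
}}

```text
t: 23.1
tool_pos: [0.5178, 0.0728, 0.1334]
tool_rot: [3.11, 0.441, -0.0]
contact_force: [0.4, -0.7, -0.5]
opening: 0.0128
grip_force: 48.9
```

{"name": "jog_arm", "arguments": {
  "plan": [
    [0, 0, 0.05, 0, 0, 0, -1],
    [0, 0, 0.05, 0, 0, 0, -1],
    [0, 0, 0, 0, 0, 0, -1]
  ]
}}

```text
t: 23.4
tool_pos: [0.5178, 0.0728, 0.1314]
tool_rot: [3.11, 0.441, 0.0]
contact_force: [0.2, -1.9, -1.2]
opening: 0.0131
grip_force: 48.9
```

{"name": "jog_arm", "arguments": {
  "plan": [
    [0, 0, 0.05, 0, 0, 0, -1],
    [0, 0, 0.05, 0, 0, 0, -1],
    [0, 0, 0, 0, 0, 0, -1]
  ]
}}

```text
t: 23.7
tool_pos: [0.5178, 0.0728, 0.1294]
tool_rot: [3.11, 0.441, -0.0]
contact_force: [-1.1, -1.8, -0.2]
opening: 0.0131
grip_force: 48.9
```

{"name": "jog_arm", "arguments": {
  "plan": [
    [0, 0, 0.05, 0, 0, 0, -1],
    [0, 0, 0.05, 0, 0, 0, -1],
    [0, 0, 0, 0, 0, 0, -1]
  ]
}}

```text
t: 24.0
tool_pos: [0.5177, 0.0728, 0.1274]
tool_rot: [3.11, 0.441, -0.0]
contact_force: [-0.1, -1.2, 0.1]
opening: 0.0131
grip_force: 49.0
```

{"name": "jog_arm", "arguments": {
  "plan": [
    [0, 0, 0.05, 0, 0, 0, -1],
    [0, 0, 0.05, 0, 0, 0, -1],
    [0, 0, 0, 0, 0, 0, -1]
  ]
}}

```text
t: 24.3
tool_pos: [0.5177, 0.0728, 0.1253]
tool_rot: [3.11, 0.441, -0.0]
contact_force: [-0.3, -1.7, -0.0]
opening: 0.0132
grip_force: 49.0
```

{"name": "jog_arm", "arguments": {
  "plan": [
    [0, 0, 0.05, 0, 0, 0, -1],
    [0, 0, 0, 0, 0, 0, -1]
  ]
}}

```text
t: 24.5
tool_pos: [0.5177, 0.0728, 0.1244]
tool_rot: [3.11, 0.441, -0.0]
contact_force: [0.0, -1.1, -1.0]
opening: 0.0132
grip_force: 49.0
```

{"name": "jog_arm", "arguments": {
  "plan": [
    [0, 0, 0.04, 0, 0, 0, -1],
    [0, 0, 0, 0, 0, 0, -1]
  ]
}}

```text
t: 24.7
tool_pos: [0.5178, 0.0729, 0.1239]
tool_rot: [3.11, 0.441, 0.0]
contact_force: [-0.9, -1.5, 2.4]
opening: 0.0131
grip_force: 49.2
```

{"name": "jog_arm", "arguments": {
  "plan": [
    [0, 0, 0.03, 0, 0, 0, -1],
    [0, 0, 0, 0, 0, 0, -1]
  ]
}}

```text
t: 24.9
tool_pos: [0.5179, 0.0729, 0.1239]
tool_rot: [3.11, 0.441, 0.0]
contact_force: [-1.6, -0.5, 4.9]
opening: 0.0131
grip_force: 49.4
```

{"name": "jog_arm", "arguments": {
  "plan": [
    [0, 0, 0, 0, 0, 0, -1],
    [0, 0, 0, 0, 0, 0, 0.2],
    [0, 0, 0, 0, 0, 0, 0.2],
    [0, 0, 0, 0, 0, 0, 0.2],
    [0, 0, 0, 0, 0, 0, 0.2],
    [0, 0, -0.5, 0, 0, 0, 0.2],
    [0, 0, -1, 0, 0, 0, 0.2],
    [0, 0, -1, 0, 0, 0, 0.2]
  ]
}}

```text
t: 25.7
tool_pos: [0.5176, 0.0729, 0.1739]
tool_rot: [-3.11, -0.441, 0.001]
contact_force: [0.7, -0.1, 0.6]
opening: 0.051
grip_force: 0.0
```

{"name": "jog_arm", "arguments": {
  "plan": [
    [0, 0, -1, 0, 0, 0, 0.2],
    [0, 0, -1, 0, 0, 0, 0.2],
    [-0.23, 0.92, 0, 0, 0, 0, 0.2],
    [-0.23, 0.92, 0, 0, 0, 0, 0.2],
    [-0.23, 0.92, 0, 0, 0, 0, 0.2],
    [-0.23, 0.92, 0, 0, 0, 0, 0.2],
    [-0.23, 0.92, 0, 0, 0, 0, 0.2],
    [-0.23, 0.92, 0, 0, 0, 0, 0.2]
  ]
}}

```text
t: 26.5
tool_pos: [0.5221, -0.0416, 0.214]
tool_rot: [3.11, 0.441, 0.002]
contact_force: [0.4, -0.3, -0.9]
opening: 0.0512
grip_force: 0.0
```

{"name": "jog_arm", "arguments": {
  "plan": [
    [-0.23, 0.92, 0, 0, 0, 0, 0.2],
    [-0.23, 0.92, 0, 0, 0, 0, 0.2],
    [-0.23, 0.92, 0, 0, 0, 0, 0.2],
    [0, 0, 0, 0, 0, 0, 0.2],
    [0, 0, 0, 0, 0, 0, 0.2]
  ]
}}

```text
t: 27.0
tool_pos: [0.5241, -0.0977, 0.2136]
tool_rot: [-3.11, -0.44, -0.001]
contact_force: [0.1, 0.0, 0.2]
opening: 0.0514
grip_force: 0.0
```

Run:
```python
from h import *
p=wpose(); im,d=ctrl.get_image("wrist"); np.savez("w7",im=im,d=d,R=p[0],p=p[1]); print(p[1],move(.5247-p[1][0],-.0981-p[1][1],.15-p[1][2]))
# scene depth: heights over pin and drift
for n in("scene","side"):
    i,d=ctrl.get_image(n); P=pts(n,d)
    for q in((.5172,.0705),(.523,-.0993)):
        m=(np.hypot(P[...,0]-q[0],P[...,1]-q[1])<.012)&(P[...,2]>.118)&(P[...,2]<.18)&(d>0)
        print(n,q,m.sum(),P[m].mean(0) if m.any() else 0,P[m][:,2].max() if m.any() else 0)
```

```text
[ 0.5241383  -0.09769993  0.21364208] [0.02  0.028 3.182]
scene (0.5172, 0.0705) 38 [0.51242882 0.06869003 0.13322364] 0.15031457480397406
scene (0.523, -0.0993) 70 [ 0.51898312 -0.10226298  0.14476056] 0.1699759129861569
side (0.5172, 0.0705) 38 [0.51365113 0.0767697  0.13378177] 0.14883473225107824
side (0.523, -0.0993) 65 [ 0.52031602 -0.09525244  0.14426901] 0.16656127734600923
```

Pin top at about 149 mm and drift top at about 167 mm confirm that both are seated. Next, draw the drift.

{"name": "jog_arm", "arguments": {
  "plan": [
    [0.02, 0.03, 0.8, 0, 0, 0, 0.2],
    [0, 0, 0.8, 0, 0, 0, 0.2],
    [0, 0, 0.8, 0, 0, 0, 0.2],
    [0, 0, 0.8, 0, 0, 0, 0.2],
    [0, 0, 0.5, 0, 0, 0, 0.2],
    [0, 0, 0, 0, 0, 0, 0.2],
    [0, 0, 0, 0, 0, 0, 0.2]
  ]
}}

```text
t: 27.85
tool_pos: [0.5247, -0.0982, 0.139]
tool_rot: [-3.11, -0.441, 0.0]
contact_force: [-0.2, 0.1, 0.4]
opening: 0.0515
grip_force: 0.0
```

{"name": "jog_arm", "arguments": {
  "plan": [
    [0, 0, 0.3, 0, 0, 0, 0.2],
    [0, 0, 0.22, 0, 0, 0, 0.2],
    [0, 0, 0, 0, 0, 0, 0.2],
    [0, 0, 0, 0, 0, 0, -1],
    [0, 0, 0, 0, 0, 0, -1],
    [0, 0, 0, 0, 0, 0, -1],
    [0, 0, 0, 0, 0, 0, -1],
    [0, 0, 0, 0, 0, 0, -1]
  ],
  "grip_force": 50
}}

```text
t: 28.65
tool_pos: [0.5247, -0.0979, 0.1291]
tool_rot: [-3.11, -0.441, -0.001]
contact_force: [-1.2, 1.9, 1.8]
opening: 0.0147
grip_force: 48.6
```

{"name": "jog_arm", "arguments": {
  "plan": [
    [0, 0, 0, 0, 0, 0, -1],
    [0, 0, -0.05, 0, 0, 0, -1],
    [0, 0, -0.1, 0, 0, 0, -1],
    [0, 0, -0.1, 0, 0, 0, -1],
    [0, 0, 0, 0, 0, 0, -1]
  ]
}}

```text
t: 29.15
tool_pos: [0.5244, -0.0979, 0.1331]
tool_rot: [-3.11, -0.441, 0.0]
contact_force: [2.9, 2.0, -5.6]
opening: 0.0149
grip_force: 48.8
```

{"name": "jog_arm", "arguments": {
  "plan": [
    [0, 0, -0.15, 0, 0, 0, -1],
    [0, 0, -0.2, 0, 0, 0, -1],
    [0, 0, -0.2, 0, 0, 0, -1],
    [0, 0, -0.2, 0, 0, 0, -1],
    [0, 0, -0.2, 0, 0, 0, -1],
    [0, 0, -0.3, 0, 0, 0, -1],
    [0, 0, -0.5, 0, 0, 0, -1],
    [0, 0, -0.8, 0, 0, 0, -1]
  ]
}}

```text
t: 29.95
tool_pos: [0.5237, -0.098, 0.1847]
tool_rot: [-3.109, -0.441, 0.004]
contact_force: [-0.2, -0.0, -1.4]
opening: 0.0146
grip_force: 49.2
```

{"name": "jog_arm", "arguments": {
  "plan": [
    [0, 0, -1, 0, 0, 0, -1],
    [0, 0, -0.6, 0, 0, 0, -1],
    [0, 0, 0, 0, 0, 0, -1]
  ]
}}

```text
t: 30.25
tool_pos: [0.526, -0.0987, 0.2201]
tool_rot: [3.108, 0.441, 0.007]
contact_force: [0.1, 0.1, -1.1]
opening: 0.0148
grip_force: 49.2
```

Run:
```python
from h import *
p=wpose(); im,d=ctrl.get_image("wrist"); np.savez("w8",im=im,d=d,R=p[0],p=p[1]);o=ctrl.get_obs(); print(p[1],o["contact_force"],o["opening"],move(.5166-p[1][0],-.289-p[1][1],0))
# compare held drift appearance with first hold (w3)
a=cv2.cvtColor(np.load("w3.npz")["im"],cv2.COLOR_RGB2GRAY).astype(np.float32)[232:312,232:272]; b=cv2.cvtColor(im,cv2.COLOR_RGB2GRAY).astype(np.float32)[226:318,226:278]
r=cv2.matchTemplate(b,a,cv2.TM_CCOEFF_NORMED); print(cv2.minMaxLoc(r),"no shift = (6,6)")
```

```text
[ 0.52597746 -0.09866571  0.22014083] [ 0.03370191  0.6541479  -1.45766696] 0.015138366434906401 [-3.097e+00  9.011e+00  7.000e-03]
(0.43346986174583435, 0.9831317663192749, (12, 0), (6, 5)) no shift = (6,6)
```

{"name": "jog_arm", "arguments": {
  "plan": [
    [-0.31, 0.9, 0, 0, 0, 0, -1],
    [-0.31, 0.9, 0, 0, 0, 0, -1],
    [-0.31, 0.9, 0, 0, 0, 0, -1],
    [-0.31, 0.9, 0, 0, 0, 0, -1],
    [-0.31, 0.9, 0, 0, 0, 0, -1],
    [-0.31, 0.9, 0, 0, 0, 0, -1],
    [-0.31, 0.9, 0, 0, 0, 0, -1],
    [-0.31, 0.9, 0, 0, 0, 0, -1]
  ]
}}

```text
t: 31.1
tool_pos: [0.5163, -0.2508, 0.2153]
tool_rot: [-3.109, -0.441, 0.003]
contact_force: [0.3, 0.4, -0.8]
opening: 0.0144
grip_force: 49.2
```

{"name": "jog_arm", "arguments": {
  "plan": [
    [-0.31, 0.9, 0, 0, 0, 0, -1],
    [-0.31, 0.9, 0, 0, 0, 0, -1],
    [0, 0, 0.9, 0, 0, 0, -1],
    [0, 0, 0.9, 0, 0, 0, -1],
    [0, 0, 0.6, 0, 0, 0, -1],
    [0, 0, 0, 0, 0, 0, -1],
    [0, 0, 0, 0, 0, 0, -1]
  ]
}}

```text
t: 31.8
tool_pos: [0.5152, -0.2884, 0.1688]
tool_rot: [-3.11, -0.441, 0.0]
contact_force: [-0.1, -0.4, -1.3]
opening: 0.0145
grip_force: 49.3
```

Run:
```python
from h import *
p=wpose(); print(p[1],move(.5165-p[1][0],-.2893-p[1][1],.128-p[1][2]))
```

```text
[ 0.51515946 -0.28844004  0.16880399] [0.053 0.06  2.04 ]
```

Rack top contact would come at a TCP height of about 118 mm; go down with the sideways correction.

{"name": "jog_arm", "arguments": {
  "plan": [
    [0.05, 0.05, 0.5, 0, 0, 0, -1],
    [0, 0, 0.5, 0, 0, 0, -1],
    [0, 0, 0.5, 0, 0, 0, -1],
    [0, 0, 0.4, 0, 0, 0, -1],
    [0, 0, 0, 0, 0, 0, -1],
    [0, 0, 0, 0, 0, 0, -1]
  ]
}}

```text
t: 32.4
tool_pos: [0.5162, -0.2889, 0.1303]
tool_rot: [-3.11, -0.441, 0.001]
contact_force: [0.4, -0.1, 0.2]
opening: 0.0147
grip_force: 49.3
```

{"name": "jog_arm", "arguments": {
  "plan": [
    [0, 0, 0.2, 0, 0, 0, -1],
    [0, 0, 0.2, 0, 0, 0, -1],
    [0, 0, 0.2, 0, 0, 0, -1],
    [0, 0, 0, 0, 0, 0, -1]
  ]
}}

```text
t: 32.8
tool_pos: [0.5159, -0.2887, 0.1178]
tool_rot: [-3.109, -0.441, 0.002]
contact_force: [0.3, -0.3, -1.9]
opening: 0.0146
grip_force: 49.3
```

{"name": "jog_arm", "arguments": {
  "plan": [
    [0, 0, 0.15, 0, 0, 0, -1],
    [0, 0, 0.15, 0, 0, 0, -1],
    [0, 0, 0.15, 0, 0, 0, -1],
    [0, 0, 0, 0, 0, 0, -1]
  ]
}}

```text
t: 33.2
tool_pos: [0.516, -0.2888, 0.109]
tool_rot: [-3.11, -0.441, 0.001]
contact_force: [-0.1, 0.9, -0.5]
opening: 0.0148
grip_force: 49.3
```

{"name": "jog_arm", "arguments": {
  "plan": [
    [0.02, 0, 0.15, 0, 0, 0, -1],
    [0, 0, 0.15, 0, 0, 0, -1],
    [0, 0, 0.15, 0, 0, 0, -1],
    [0, 0, 0, 0, 0, 0, -1]
  ]
}}

```text
t: 33.6
tool_pos: [0.5164, -0.2886, 0.1]
tool_rot: [-3.11, -0.441, 0.001]
contact_force: [-0.2, -0.2, -0.4]
opening: 0.0144
grip_force: 49.3
```

{"name": "jog_arm", "arguments": {
  "plan": [
    [0, 0, 0.15, 0, 0, 0, -1],
    [0, 0, 0.15, 0, 0, 0, -1],
    [0, 0, 0.1, 0, 0, 0, -1],
    [0, 0, 0, 0, 0, 0, -1]
  ]
}}

```text
t: 34.0
tool_pos: [0.5164, -0.2887, 0.0922]
tool_rot: [-3.11, -0.441, 0.001]
contact_force: [0.1, -0.1, -1.1]
opening: 0.015
grip_force: 49.3
```

{"name": "jog_arm", "arguments": {
  "plan": [
    [0, 0, 0.1, 0, 0, 0, -1],
    [0, 0, 0.1, 0, 0, 0, -1],
    [0, 0, 0.1, 0, 0, 0, -1],
    [0, 0, 0, 0, 0, 0, -1]
  ]
}}

```text
t: 34.4
tool_pos: [0.5164, -0.2882, 0.0861]
tool_rot: [-3.109, -0.441, 0.001]
contact_force: [-1.0, 1.6, 0.7]
opening: 0.0147
grip_force: 49.5
```

{"name": "jog_arm", "arguments": {
  "plan": [
    [0, -0.02, 0.1, 0, 0, 0, -1],
    [0, 0, 0.1, 0, 0, 0, -1],
    [0, 0, 0.1, 0, 0, 0, -1],
    [0, 0, 0, 0, 0, 0, -1]
  ]
}}

```text
t: 34.8
tool_pos: [0.5164, -0.2881, 0.0801]
tool_rot: [-3.109, -0.441, 0.001]
contact_force: [-0.1, 4.4, 0.3]
opening: 0.0147
grip_force: 49.6
```

{"name": "jog_arm", "arguments": {
  "plan": [
    [0, 0, 0.1, 0, 0, 0, -1],
    [0, 0, 0.1, 0, 0, 0, -1],
    [0, 0, 0, 0, 0, 0, -1]
  ]
}}

```text
t: 35.1
tool_pos: [0.5164, -0.2881, 0.0763]
tool_rot: [-3.109, -0.441, 0.001]
contact_force: [-2.0, 3.7, 1.2]
opening: 0.0151
grip_force: 49.8
```

{"name": "jog_arm", "arguments": {
  "plan": [
    [0, 0, 0.08, 0, 0, 0, -1],
    [0, 0, 0.08, 0, 0, 0, -1],
    [0, 0, 0, 0, 0, 0, -1]
  ]
}}

```text
t: 35.4
tool_pos: [0.5164, -0.288, 0.0732]
tool_rot: [-3.109, -0.441, 0.001]
contact_force: [-1.6, 5.2, 1.2]
opening: 0.0147
grip_force: 49.8
```

{"name": "jog_arm", "arguments": {
  "plan": [
    [0, -0.04, 0.06, 0, 0, 0, -1],
    [0, 0, 0.04, 0, 0, 0, -1],
    [0, 0, 0, 0, 0, 0, -1]
  ]
}}

```text
t: 35.7
tool_pos: [0.5164, -0.2879, 0.0714]
tool_rot: [3.11, 0.441, 0.0]
contact_force: [-1.7, 1.5, 1.1]
opening: 0.0146
grip_force: 49.6
```

{"name": "jog_arm", "arguments": {
  "plan": [
    [0, 0, 0.03, 0, 0, 0, -1],
    [0, 0, 0, 0, 0, 0, -1]
  ]
}}

```text
t: 35.9
tool_pos: [0.5164, -0.2879, 0.0711]
tool_rot: [3.11, 0.441, 0.0]
contact_force: [-2.1, 3.8, 2.2]
opening: 0.0149
grip_force: 49.9
```

Seated. Release, go up, and check.

{"name": "jog_arm", "arguments": {
  "plan": [
    [0, 0, 0, 0, 0, 0, 0.2],
    [0, 0, 0, 0, 0, 0, 0.2],
    [0, 0, 0, 0, 0, 0, 0.2],
    [0, 0, 0, 0, 0, 0, 0.2],
    [0, 0, -0.5, 0, 0, 0, 0.2],
    [0, 0, -1, 0, 0, 0, 0.2],
    [0, 0, -1, 0, 0, 0, 0.2],
    [0, 0, -1, 0, 0, 0, 0.2]
  ]
}}

```text
t: 36.7
tool_pos: [0.5166, -0.2879, 0.1425]
tool_rot: [3.11, 0.441, 0.001]
contact_force: [-0.9, -0.2, 0.1]
opening: 0.0514
grip_force: 0.0
```

{"name": "jog_arm", "arguments": {
  "plan": [
    [0, 0, -1, 0, 0, 0, 0.2],
    [0, 0, -1, 0, 0, 0, 0.2],
    [0, 0, -1, 0, 0, 0, 0.2],
    [0, 0, 0, 0, 0, 0, 0.2],
    [0, 0, 0, 0, 0, 0, 0.2]
  ]
}}

```text
t: 37.2
tool_pos: [0.5166, -0.2879, 0.2015]
tool_rot: [3.109, 0.441, 0.002]
contact_force: [-0.0, -0.6, -1.4]
opening: 0.0509
grip_force: 0.0
```

Run:
```python
from h import *
print(wpose()[1])
for n in("scene","side"):
    i,d=ctrl.get_image(n); P=pts(n,d)
    for q,lo in(((.5172,.0705),.118),((.514,-.287),.066)):
        m=(np.hypot(P[...,0]-q[0],P[...,1]-q[1])<.014)&(P[...,2]>lo)&(P[...,2]<.18)&(d>0)
        print(n,q,m.sum(),P[m].mean(0),P[m][:,2].max())
```

```text
[ 0.5165927  -0.28790283  0.20149372]
scene (0.5172, 0.0705) 34 [0.51414904 0.06671097 0.13209903] 0.1525115267225483
scene (0.514, -0.287) 75 [ 0.51047775 -0.29127906  0.09048606] 0.11201929189666203
side (0.5172, 0.0705) 38 [0.51421482 0.07583115 0.13306543] 0.14791671739992393
side (0.514, -0.287) 39 [ 0.51135295 -0.28258896  0.08927819] 0.10831147929145864
```

Drift top is at about 109 mm, seated in the rack, and pin top at about 149 mm, so it is home. Handing in.

```bash
python3 -c "
from station import ctrl
print(ctrl.finish_job())"
```

```text
the job is handed in; nothing more can be done
None
```

I handed the job in at about 37 s. By the camera checks the pin is fully home and the drift is back upright in the rack; I did not touch the bottles or the dish, and the hand-in gave no verdict.

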